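# Lay out the cap inspection station

## Task

Lay out the cap inspection station: stand the glass bottle in the middle of the turntable, lay the steel ring gauge flat on the counter midway between the turntable and the red cap tray, and set the flip cap upright and centred on top of the ring gauge. Stand the plug gauge, handle up, on the counter directly behind the ring gauge (on the side away from the robot), leaving a gap of about 4 cm between the two. Do not tip the bottle over, and leave the jar, the steel cup and the white screw cap where they are.

Things in the scene. Friction and masses are not known exactly. Their poses are not given: they have to be found in the camera images.
- turntable: Round cast aluminium turntable set low in the counter, 150 mm over its dark rim, fixed. Origin: its centre at counter height; the flat top of its stiffly turning 140 mm platter is 14 mm above the counter. 420 mm centre to centre from the tray, which may be on either side; its y axis lies along the line through the two, its x axis across it, pointing away from the robot.
- cap_tray: Red plastic open cap tray, fixed, 130 mm (its x) by 100 mm (its y), 28 mm high, with three small white caps inside. Origin: centre of its underside, on the counter. Its centre is 420 mm from the centre of the turntable.
- bottle: Open clear glass sample bottle, loose, standing: body 48 mm in diameter and straight up to 58 mm, then a shoulder to a neck about 25 to 28 mm in diameter, 90 mm high over all, with a blank paper band. 0.1 to 0.2 kg. Origin: centre of its underside, z up.
- ring_gauge: Stainless ring gauge, loose, lying flat: a plain steel ring 56 mm outside diameter, hole 28 mm, 16 mm thick, 0.22 kg. Origin: centre of its underside, z up.
- flip_cap: Yellow flip cap, loose, standing: round, 38 mm in diameter, 26 mm high, with a thumb tab on its lid that sticks out 7 mm along the cap's +x at 20 to 23 mm height and a slim hinge strap on the -x side (1.5 mm proud). Grip it across its y axis, within about 35 degrees. 20 g. Origin: centre of its underside, z up.
- plug_gauge: Steel plug gauge, loose, standing on its plug: plug 40 mm in diameter and 24 mm high, a thin dark neck, then a dark round handle 18 mm in diameter from 29 to 75 mm height. About 0.3 kg. Origin: centre of the plug's underside, z up.
- jar: Bystander: amber jar with black lid, 40 mm in diameter, 55 mm high, loose. Origin: centre of its underside. Leave it.
- cup: Bystander: small open steel cup, 48 mm in diameter at the rim, 45 mm high, loose. Origin: centre of its underside. Leave it.
- screw_cap: Bystander: plain white screw cap, 34 mm in diameter, 18 mm high, loose. Origin: centre of its underside. Leave it.
Not all that is in view belongs to the job. There is more than one size of the ring_gauge; the one meant has the size given above.

How it is judged:
At the end, for the whole second after the job is handed in: At rest and upright: bottle within 13 mm of the turntable's centre; ring flat, within 14 mm of midway (224 mm at most from turntable and tray centres); flip cap on the ring, within 10 mm of its centre; plug gauge beyond the ring, axes 69 to 107 mm apart, at most 250 mm from turntable and tray (horizontal distance between bottle and turntable below 0.013 m and height (world z) of bottle between 0.01 and 0.019 m and angle between each of bottle, ring_gauge, flip_cap, plug_gauge's own z axis and vertical below 0.1 rad and horizontal distance between ring_gauge and turntable below 0.224 m and horizontal distance between ring_gauge and cap_tray below 0.224 m and x of ring_gauge in the frame of turntable between -0.015 and 0.015 m and height (world z) of each of ring_gauge, plug_gauge below 0.004 m and horizontal distance between flip_cap and ring_gauge below 0.01 m and height (world z) of flip_cap between 0.0135 and 0.02 m and horizontal distance between plug_gauge and ring_gauge between 0.069 and 0.107 m and x of plug_gauge in the frame of turntable above 0.04 m and horizontal distance between plug_gauge and turntable below 0.25 m and horizontal distance between plug_gauge and cap_tray below 0.25 m and linear speed of each of bottle, ring_gauge, flip_cap, plug_gauge below 0.02 m/s); the robot touches nothing.
It fails at once if the glass bottle is tipped over (angle between bottle's own z axis and vertical above 0.7 rad).
It fails at once if the jar, the cup or the white screw cap is moved by more than 15 mm (distance of any of jar, cup, screw_cap from where it was at the start of the episode above 0.015 m).
It also fails if it takes over 112 s, if anything falls off the work surface, if the arm or the gripper's body presses on something with over 40 N, if the wrist force passes 120 N, or if a joint passes its speed limit or range.

## Robot

A 6-joint arm with a two-finger parallel gripper is mounted at the origin on the work surface. World frame = base frame: x ahead of the robot, y to its left, z up, the work surface at z = 0. Lengths are in m, angles in rad, forces in N, time in s.
With the tool pointing down it reaches from about 0.35 to 0.85 m from the base axis. Payload 8.1 kg.
Tool frame: the origin (TCP) lies between the finger pads; the fingertips stand 8 mm ahead of it and the grasp point (between the pads) lies 11 mm behind it (robot.tip_reach is the y of the fingertips in the tool frame, in m); y points along the fingers, z is the direction in which the jaws open and shut, and the axes are right-handed (so a half turn about y gives the same grasp; the last joint's range is limited). The gripper opens to 93 mm and grips with 3 to 60 N. Pads are 15 mm wide; open, the fingers measure 128 mm over their backs; the gripper's body (75 mm by 188 mm) begins 65 mm behind the grasp point.
Start: joints at [-1.31, 0.13, 1.488, -0, 1.523, -0.085], TCP at [0.203, -0.564, 0.227] pointing down, gripper open.
Joint ranges: [-2.96, 2.96], [-0.89, 2.26], [0.02, 2.5], [-1.34, 4.48], [0, 2.73], [-2.66, 2.66]. Speed limits (rad/s): [2.39, 2.39, 2.79, 3.14, 3.14, 3.14].

## Interface

Orientations are given as a rotation vector (axis times angle).
In Python, from plant import robot gives the robot as it stands.
- The arm moves only by the tool carry_out, never from a script. Its argument "increments" is a list of rows, each an object with "linear": the shift along the tool's x, y, z in m, a list of three; "yaw": the turn about the tool's y in rad. A call has 1 to 5 rows; each row is the pose to reach, as a shift and turn from the pose measured when the call began, along the tool's axes at that moment; what a row does not reach only later rows make up. A row lasts 1/8 s, in which the tool goes at most 62.5 mm and 10.7 degrees, less where a joint would pass 70% of its speed; a pose out of reach is approached as far as the arm can. A call with a gripper value outside its range is refused whole. "gripper" is the opening, from 0 (shut) to 1 (fully open), set as the call begins (left out, the last holds). The fingers move at their own pace and stop on an object; "newtons" is the grip in N (left out, the last holds). Time passes only in rows, so rows that repeat a pose let the fingers close. It gives the time, the measured TCP pose, the force and the opening at its end, in the units of the state.
- robot.read_state(): the state, without advancing time (a new reading comes with each control period).
- robot.read_camera(name): name is "side" or "top" or "wrist"; returns the picture (480x640x3 uint8, blue, green, red); there is no depth.
- robot.camera_params(name): a dict with "fov_y" (degrees; the focal length in pixels is half the picture's height over the tangent of half this angle, whatever the lens; pixels are square), "cx", "cy" (the principal point, pixels), "R" (3x3) and "t" (3): a world point X has camera coordinates R X + t. Camera axes: x right, y down, z forward; pixel columns grow to the right and rows downward; lengths in m; the calibration is good to about 2 mm. A picture is of the moment at which its call begins: read the wrist's pose just before it. camera_params takes no time and is no camera call; for the wrist camera it gives the pose at the moment of the call.
- robot.close_job(): hands the job in, once; it reports no verdict.
The state is a dict: "t": time; "q": joint angles; "dq": joint speeds; "joint_torque": joint torques, N m; "tool_pos": TCP position; "orientation": TCP orientation; "force": force on the tool from outside, world axes, zero at the start; "wrist_torque": the same for the moment, N m; "opening": finger opening in m.
Only numpy, scipy, OpenCV 4.12 (cv2) and the standard library are available. Lean on these libraries where they do the work, as an engineer would, in place of code of your own. Each camera call takes 0.05 s, during which the arm holds its last target.

## Working session

There is one attempt and no reset: what is moved stays moved. The work goes in short steps, Python scripts to look and compute and a tool call to move; the robot and the scene stay as the last step left them, time stands still between calls to the robot, and variables do not carry over. Pictures are saved under pics/ and viewed, and the job is handed in when it is done.

Besides the shell and the picture viewer there is one more tool, called after ">>>" by a JSON object that holds its "api" and its "payload", one argument or row to a line. carry_out: Moves the arm, as the interface text tells. Its arguments: {"type":"object","properties":{"increments":{"type":"array","items":{"type":"object","properties":{"linear":{"type":"array","items":{"type":"number"}},"yaw":{"type":"number"}}}},"gripper":{"type":"number"},"newtons":{"type":"number"}},"required":["increments"]}

```bash
ls; mkdir -p pics
python3 - <<'E'
from plant import robot
import cv2
s=robot.read_state();print(s)
for n in ["side","top","wrist"]:
    p=robot.camera_params(n);print(n,p)
    cv2.imwrite(f"pics/{n}0.png",robot.read_camera(n))
E
```

```text
pics
{'t': 0.0, 'q': array([-1.31043533e+00,  1.31140489e-01,  1.48925732e+00, -2.18011538e-06,
        1.52297859e+00, -8.54329086e-02]), 'dq': array([-0.00193469, -0.00054768,  0.00074663, -0.00036371, -0.00014557,
        0.00027373]), 'joint_torque': array([-7.46922906e-04, -5.59842253e+01, -4.91764820e+01,  7.67413247e-02,
        3.55219084e-02, -1.51107311e-04]), 'tool_pos': array([ 0.20322888, -0.56396153,  0.22561183]), 'orientation': array([-0.35531148,  2.03542888, -2.03176102]), 'force': array([-0.21440851,  0.27797463,  0.36410197]), 'wrist_torque': array([ 0.05619587, -0.00511423, -0.07137802]), 'opening': 0.09299652193221364}
side {'fov_y': 57.19044372804761, 'cx': 326.9064544134327, 'cy': 233.75839133011388, 'R': array([[-0.97222933, -0.23399836, -0.0038594 ],
       [-0.11456046,  0.49023279, -0.86402992],
       [ 0.20407359, -0.8395931 , -0.50342566]]), 't': array([0.55669415, 0.08442126, 0.78576288])}
top {'fov_y': 55.84804308471092, 'cx': 320.8514661680528, 'cy': 241.41273860280455, 'R': array([[-0.00887227, -0.9999056 , -0.01049116],
       [-0.99562759,  0.00980898, -0.09289505],
       [ 0.09298919,  0.00962109, -0.99562063]]), 't': array([0.00151343, 0.58079592, 0.86169833])}
wrist {'fov_y': 62.3594409445497, 'cx': 327.31688364508955, 'cy': 239.428740956039, 'R': array([[ 0.33907146, -0.94075607, -0.00292687],
       [-0.90858749, -0.32828063,  0.25826461],
       [-0.24392484, -0.08491084, -0.96606978]]), 't': array([-0.598079  , -0.03041044,  0.39101574])}
```

View pics/top0.png

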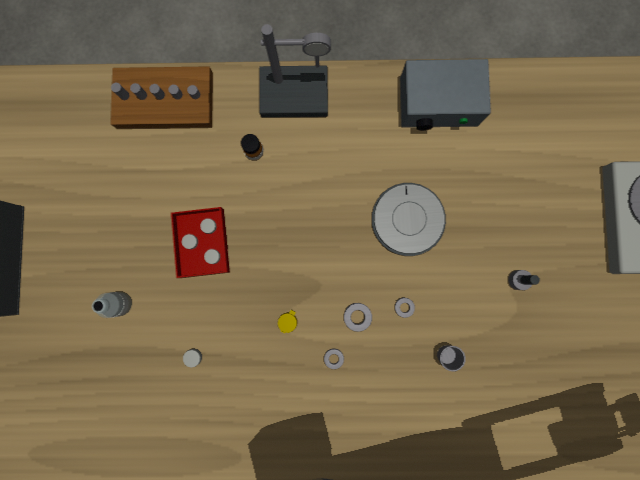

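View pics/side0.png

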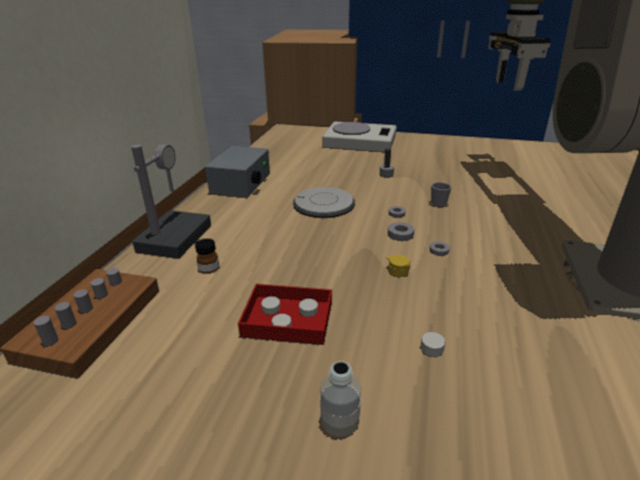

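View pics/wrist0.png

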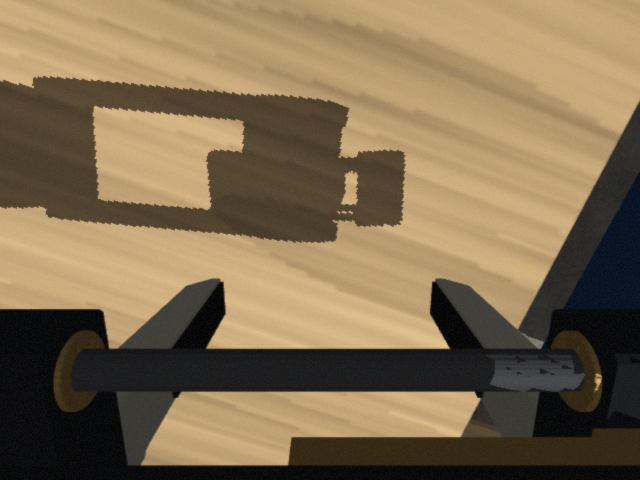

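Top view: bottle (110,304), white cap (192,358), tray (200,242), jar (251,147), turntable (408,219), cup (451,357), plug (522,280), and yellow flip cap (287,322). Ring candidates are a large one at (357,317) and small ones at (404,307) and (334,359). I'll measure them next.

```bash
cat > h.py <<'E'
import numpy as np, cv2
from plant import robot
def cam(n): 
    p=robot.camera_params(n); f=240/np.tan(np.radians(p['fov_y'])/2)
    return f,p['cx'],p['cy'],np.array(p['R']),np.array(p['t'])
def ray(c,u,v):
    f,cx,cy,R,t=c; d=R.T@np.array([(u-cx)/f,(v-cy)/f,1]); return -R.T@t,d
def onz(c,u,v,z):
    o,d=ray(c,u,v); return o+d*(z-o[2])/d[2]
def proj(c,X):
    f,cx,cy,R,t=c; q=R@np.array(X)+t; return np.array([cx+f*q[0]/q[2],cy+f*q[1]/q[2]])
E
python3 - <<'E'
from h import *
im=cv2.imread('pics/top0.png'); c=cam('top')
hsv=cv2.cvtColor(im,cv2.COLOR_BGR2HSV)
gray=((hsv[...,1]<45)&(hsv[...,2]>70)).astype(np.uint8)
gray[:140]=0
yel=((abs(hsv[...,0].astype(int)-27)<6)&(hsv[...,1]>200)&(hsv[...,2]>80)).astype(np.uint8)
red=(((hsv[...,0]<6)|(hsv[...,0]>174))&(hsv[...,1]>180)).astype(np.uint8)
for n,m in (('g',gray),('y',yel),('r',red)):
    cs,_=cv2.findContours(m,cv2.RETR_EXTERNAL,cv2.CHAIN_APPROX_NONE)
    for k in cs:
        if cv2.contourArea(k)<60: continue
        (x,y),r=cv2.minEnclosingCircle(k); b=cv2.boundingRect(k)
        print(n,b,'circ',round(x,1),round(y,1),round(r,1),'z0',onz(c,x,y,0).round(4)[:2],'z16',onz(c,x,y,.016).round(4)[:2],'diam mm',round(2000*r*np.linalg.norm(onz(c,x+1,y,.016)-onz(c,x,y,.016)),1), 'rect',cv2.minAreaRect(k) if n=='r' else '')
a=im[200:400,240:560]; cv2.imwrite('pics/crop1.png',cv2.resize(a,(800,500),interpolation=cv2.INTER_CUBIC))
a=im[260:340,60:160]; cv2.imwrite('pics/crop2.png',cv2.resize(a,(600,480),interpolation=cv2.INTER_CUBIC))
E
```

```text
g (183, 350, 18, 17) circ 191.4 358.1 8.9 z0 [0.3537 0.2549] z16 [0.3562 0.2502] diam mm 34.6 rect 
g (324, 349, 20, 20) circ 333.5 358.6 10.0 z0 [ 0.3506 -0.0266] z16 [ 0.3532 -0.0263] diam mm 38.8 rect 
g (440, 346, 25, 25) circ 452.1 358.1 12.9 z0 [ 0.35   -0.2601] z16 [ 0.3526 -0.2558] diam mm 49.7 rect 
g (344, 303, 28, 29) circ 357.6 316.9 14.2 z0 [ 0.4317 -0.0754] z16 [ 0.4328 -0.0743] diam mm 55.3 rect 
g (395, 298, 20, 20) circ 404.4 307.3 9.9 z0 [ 0.4499 -0.1688] z16 [ 0.4508 -0.1661] diam mm 38.6 rect 
g (92, 292, 35, 26) circ 109.0 306.5 17.2 z0 [0.4564 0.4224] z16 [0.4571 0.4148] diam mm 68.0 rect 
g (513, 270, 19, 20) circ 522.5 279.5 10.1 z0 [ 0.5029 -0.4058] z16 [ 0.5028 -0.3989] diam mm 39.6 rect 
g (204, 250, 16, 14) circ 211.6 255.9 7.6 z0 [0.5562 0.2175] z16 [0.5551 0.2134] diam mm 30.3 rect 
g (182, 235, 15, 14) circ 189.0 241.0 7.6 z0 [0.5868 0.2639] z16 [0.5852 0.259 ] diam mm 30.5 rect 
g (201, 219, 15, 14) circ 207.7 225.8 7.5 z0 [0.6175 0.2262] z16 [0.6154 0.222 ] diam mm 30.0 rect 
g (374, 183, 72, 73) circ 408.7 218.5 36.9 z0 [ 0.6282 -0.1822] z16 [ 0.6259 -0.1793] diam mm 146.6 rect 
g (612, 162, 28, 112) circ 626.0 217.5 57.0 z0 [ 0.6257 -0.62  ] z16 [ 0.6235 -0.6093] diam mm 224.5 rect 
y (278, 310, 19, 23) circ 287.5 321.0 11.9 z0 [0.4248 0.0642] z16 [0.4261 0.0628] diam mm 46.7 rect 
r (171, 207, 58, 71) circ 198.8 242.2 41.1 z0 [0.5842 0.244 ] z16 [0.5827 0.2395] diam mm 164.2 rect ((199.6844482421875, 242.02870178222656), (66.45323944091797, 52.963409423828125), 84.80557250976562)
```

View pics/crop1.png

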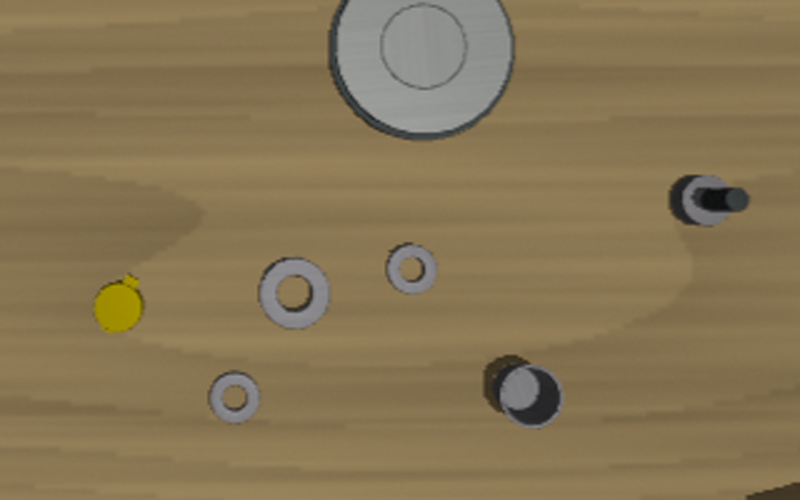

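View pics/crop2.png

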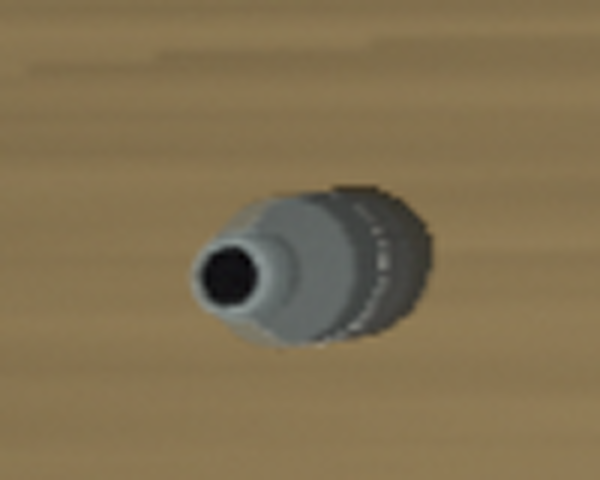

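Run:
```python
from h import *
c=cam('top'); s=cam('side')
P={'bottle':(98.2,306.2,.09),'plug':(534.8,279.2,.075),'cap':(287.6,322.8,.026),'table':(409.4,218.4,.014),'tray':(199.7,242,.028),'ring':(357.6,316.9,.016)}
W={}
for n,(u,v,z) in P.items():
    W[n]=onz(c,u,v,z); print(n,W[n].round(4),'side px',proj(s,W[n]).round(1))
t,r=W['table'],W['tray']; print('dist',np.linalg.norm(t[:2]-r[:2]))
mid=(t+r)/2; d=(r-t)[:2]; d/=np.linalg.norm(d); n=np.array([d[1],-d[0]]); n*=np.sign(n[0]); print('mid',mid,'n',n,'plug target',mid[:2]+.088*n)
e=onz(c,240+133*.4,200+280*.4,.0215); print('tab dir',np.degrees(np.arctan2(e[1]-W['cap'][1],e[0]-W['cap'][0])), np.linalg.norm((e-W['cap'])[:2]))
from scipy.spatial.transform import Rotation as R
st=robot.read_state(); print(R.from_rotvec(st['orientation']).as_matrix().round(3))
im=cv2.imread('pics/side0.png'); cv2.imwrite('pics/crop3.png',cv2.resize(im[130:430,200:500],(600,600),interpolation=cv2.INTER_CUBIC))
```

```text
bottle [0.4612 0.3991 0.09  ] side px [339.7 365.5]
plug [ 0.5029 -0.3959  0.075 ] side px [386.5 147.4]
cap [0.4234 0.0618 0.026 ] side px [398.1 257.6]
table [ 0.6264 -0.181   0.014 ] side px [322.7 197.1]
tray [0.5819 0.2342 0.028 ] side px [286.3 302.6]
ring [ 0.4329 -0.0743  0.016 ] side px [399.5 226.4]
dist 0.4176626856035103
mid [0.6041482  0.02660475 0.021     ] n [0.9942997  0.10662135] plug target [0.69164657 0.03598743]
tab dir -27.51615916395512 0.022904802918076544
[[-0.941 -0.     0.339]
 [-0.339  0.001 -0.941]
 [-0.    -1.    -0.001]]
```

View pics/crop3.png

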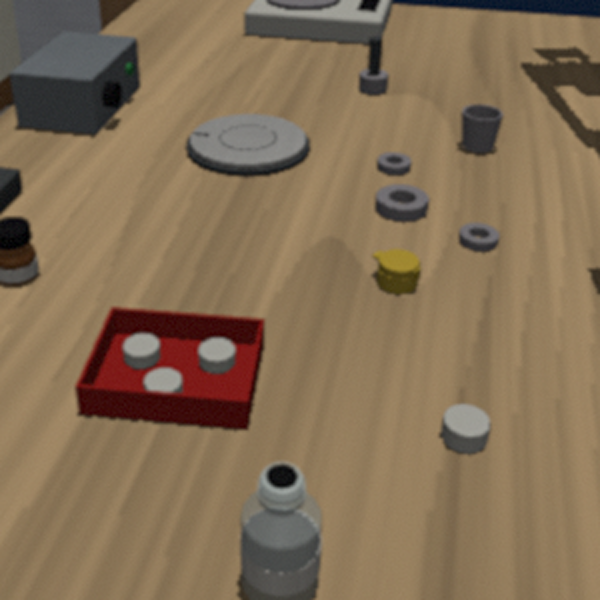

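```bash
cat >> h.py <<'E'
from scipy.spatial.transform import Rotation
def go(x,y,z,psi=None):
    s=robot.read_state(); M=Rotation.from_rotvec(s['orientation']).as_matrix()
    d=M.T@(np.array([x,y,z])-s['tool_pos']); cur=np.degrees(np.arctan2(M[1,2],M[0,2]))
    yaw=0 if psi is None else -np.radians((psi-cur+180)%360-180)
    print('t',round(s['t'],2),'pos',s['tool_pos'].round(4),'psi',round(cur,1),'tilt',M[2].round(4),'open',round(s['opening'],4),'F',s['force'].round(1))
    print('shift',d.round(4),'yaw',round(yaw,3),'rows',round(max(np.linalg.norm(d)/.0625,abs(np.degrees(yaw))/10.7),1),'q6',round(s['q'][5],2))
E
python3 -c "
from h import *
print(-cam('wrist')[3].T@cam('wrist')[4])
go(.433,-.075,.15,35)"
```

```text
[ 0.27054904 -0.53946365  0.38398151]
t 0.15 pos [ 0.2033 -0.5641  0.2258] psi -70.2 tilt [-1.0e-04 -1.0e+00 -1.4e-03] open 0.0927 F [0.6 0.3 0.2]
shift [-0.3819  0.0764 -0.3822] yaw -1.836 rows 9.8 q6 -0.09
```

>>> {"api": "carry_out", "payload": {
  "increments": [
    {"linear":[-0.038,0.008,-0.038],"yaw":-0.18},
    {"linear":[-0.076,0.015,-0.076],"yaw":-0.36},
    {"linear":[-0.115,0.023,-0.115],"yaw":-0.54},
    {"linear":[-0.153,0.031,-0.153],"yaw":-0.72},
    {"linear":[-0.191,0.038,-0.191],"yaw":-0.9}
  ],
  "gripper": 0.85,
  "newtons": 20
}}

```text
t: 0.78
tool_pos: [0.3185, -0.3178, 0.1876]
orientation: [-1.04, 1.442, -1.439]
force: [0.4, -0.4, 0.4]
opening: 0.0795
```

```bash
python3 -c "
from h import *
go(.433,-.075,.15,35)"
```

```text
t 0.78 pos [ 0.3185 -0.3178  0.1876] psi -18.3 tilt [-1.5e-03 -1.0e+00 -9.0e-04] open 0.0795 F [ 0.4 -0.4  0.4]
shift [-0.2664  0.038   0.0325] yaw -0.93 rows 5.0 q6 -0.58
```

>>> {"api": "carry_out", "payload": {
  "increments": [
    {"linear":[-0.053,0.008,0.006],"yaw":-0.18},
    {"linear":[-0.106,0.015,0.013],"yaw":-0.36},
    {"linear":[-0.16,0.023,0.02],"yaw":-0.54},
    {"linear":[-0.213,0.03,0.026],"yaw":-0.72},
    {"linear":[-0.266,0.038,0.032],"yaw":-0.9}
  ]
}}

```text
t: 1.4
tool_pos: [0.4329, -0.0736, 0.1498]
orientation: [-1.43, 0.768, -0.767]
force: [1.3, -0.4, 0.2]
opening: 0.0793
```

```bash
python3 -c "
from h import *
go(.433,-.075,.01,35)
c=cam('wrist');cv2.imwrite('pics/w1.png',robot.read_camera('wrist'))
print(proj(c,[.433,-.075,.016]),proj(c,[.433,-.075,.0]))"
```

```text
t 1.4 pos [ 0.4329 -0.0736  0.1498] psi 33.6 tilt [-1.1e-03 -1.0e+00  9.0e-04] open 0.0793 F [ 1.3 -0.4  0.2]
shift [ 0.0014  0.1398 -0.0008] yaw -0.024 rows 2.2 q6 -0.87
[325.70551998 233.97860453] [325.77264753 229.12400947]
```

View pics/w1.png

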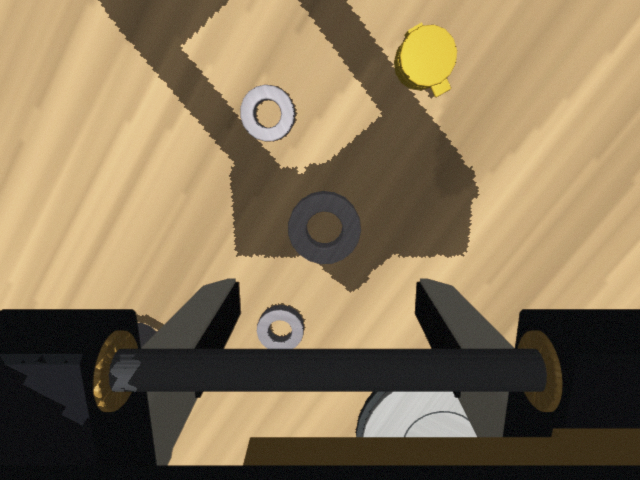

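Run:
```python
from h import *
s=robot.read_state(); c=cam('wrist'); im=robot.read_camera('wrist'); cv2.imwrite('pics/w2.png',im)
print(s['t'],s['tool_pos'],abs(s['dq']).max())
hsv=cv2.cvtColor(im,cv2.COLOR_BGR2HSV)
m=((hsv[...,1]<60)&(hsv[...,2]>50)).astype(np.uint8); 
y=((abs(hsv[...,0].astype(int)-27)<6)&(hsv[...,1]>180)&(hsv[...,2]>140)).astype(np.uint8)
for nm,k,z in (('g',m,.016),('y',y,.026)):
  for q in cv2.findContours(k,cv2.RETR_EXTERNAL,cv2.CHAIN_APPROX_NONE)[0]:
    if cv2.contourArea(q)<300: continue
    (u,v),r=cv2.minEnclosingCircle(q)
    if v<290 : print(nm,u,v,r,onz(c,u,v,z).round(4),cv2.boundingRect(q))
```

```text
1.45 [ 0.43400992 -0.0681613   0.14864716] 0.10552881924815925
g 318.4760437011719 233.05799865722656 36.736167907714844 [ 0.429  -0.0713  0.016 ] (283, 197, 73, 73)
g 263.0 118.0 28.653196334838867 [ 0.3504 -0.0243  0.016 ] (235, 90, 56, 57)
```

```bash
cat > ring.py <<'E'
from h import *
s=robot.read_state(); c=cam('wrist'); im=robot.read_camera('wrist'); cv2.imwrite('pics/wr_%.2f.png'%s['t'],im)
print(s['t'],s['tool_pos'].round(4),abs(s['dq']).max())
hsv=cv2.cvtColor(im,cv2.COLOR_BGR2HSV)
m=((hsv[...,1]<60)&(hsv[...,2]>50)).astype(np.uint8); 
y=((abs(hsv[...,0].astype(int)-27)<6)&(hsv[...,1]>180)&(hsv[...,2]>100)).astype(np.uint8)
for nm,k,z in (('g',m,.016),('y',y,.026)):
  for q in cv2.findContours(k,cv2.RETR_EXTERNAL,cv2.CHAIN_APPROX_NONE)[0]:
    if cv2.contourArea(q)<300: continue
    (u,v),r=cv2.minEnclosingCircle(q)
    if v<290 : print(nm,round(u),round(v),round(r,1),onz(c,u,v,z).round(4),cv2.boundingRect(q))
E
python3 ring.py;python3 ring.py
```

```text
1.5 [ 0.4329 -0.0709  0.1489] 0.08707311609020581
g 322 231 36.9 [ 0.4291 -0.0713  0.016 ] (286, 194, 73, 74)
g 265 116 28.6 [ 0.3502 -0.0246  0.016 ] (238, 88, 56, 57)
1.55 [ 0.4324 -0.073   0.1492] 0.07043793112979925
g 325 229 36.9 [ 0.4292 -0.0713  0.016 ] (289, 192, 72, 74)
g 268 114 28.5 [ 0.3503 -0.0244  0.016 ] (240, 86, 56, 57)
```

```bash
python3 -c "
from h import *
go(.431,-.073,.011,35)"
```

```text
t 1.6 pos [ 0.4322 -0.0745  0.1496] psi 33.3 tilt [-2.1e-03 -1.0e+00 -4.0e-04] open 0.0791 F [-0.3 -0.7  0.9]
shift [-1.600e-03  1.386e-01 -1.000e-04] yaw -0.029 rows 2.2 q6 -0.87
```

>>> {"api": "carry_out", "payload": {
  "increments": [
    {"linear":[-0.0015,0.05,0],"yaw":-0.02},
    {"linear":[-0.0015,0.095,0],"yaw":-0.02},
    {"linear":[-0.0015,0.125,0],"yaw":-0.02},
    {"linear":[-0.0015,0.138,0],"yaw":-0.02},
    {"linear":[-0.0015,0.138,0],"yaw":-0.02}
  ]
}}

```text
t: 2.22
tool_pos: [0.4306, -0.0739, 0.0114]
orientation: [-1.435, 0.76, -0.755]
force: [-0.9, 1.0, -0.2]
opening: 0.0791
```

>>> {"api": "carry_out", "payload": {
  "increments": [
    {"linear":[0,0,0]},
    {"linear":[0,0,0]},
    {"linear":[0,0,0]},
    {"linear":[0,0,0]},
    {"linear":[0,0,0]}
  ],
  "gripper": 0.4,
  "newtons": 25
}}

```text
$.increments[0]: bad value
```

```bash
python3 -c "
from h import *
go(.431,-.073,.011,35)"
```

```text
t 2.23 pos [ 0.4306 -0.0739  0.0114] psi 34.4 tilt [-0.0029 -1.     -0.0012] open 0.0791 F [-0.9  1.  -0.2]
shift [-0.0005  0.0004  0.0008] yaw -0.011 rows 0.1 q6 -0.89
```

>>> {"api": "carry_out", "payload": {
  "increments": [
    {"linear":[0,0,0],"yaw":0},
    {"linear":[0,0,0],"yaw":0},
    {"linear":[0,0,0],"yaw":0},
    {"linear":[0,0,0],"yaw":0},
    {"linear":[0,0,0],"yaw":0}
  ],
  "gripper": 0.4,
  "newtons": 25
}}

```text
t: 2.85
tool_pos: [0.4313, -0.0742, 0.0123]
orientation: [-1.435, 0.758, -0.755]
force: [-1.6, -0.4, 6.0]
opening: 0.0548
```

```bash
python3 -c "
from h import *
go(.604,.0266,.1,100)"
```

```text
t 2.85 pos [ 0.4313 -0.0742  0.0123] psi 34.4 tilt [-1.6e-03 -1.0e+00 -6.0e-04] open 0.0548 F [-1.6 -0.4  6. ]
shift [ 0.0142 -0.0878  0.1994] yaw -1.145 rows 6.1 q6 -0.89
```

>>> {"api": "carry_out", "payload": {
  "increments": [
    {"linear":[0,-0.03,0],"yaw":0},
    {"linear":[0.004,-0.06,0.05],"yaw":0},
    {"linear":[0.008,-0.06,0.1],"yaw":0},
    {"linear":[0.014,-0.06,0.15],"yaw":0},
    {"linear":[0.014,-0.06,0.199],"yaw":0}
  ]
}}

```text
t: 3.48
tool_pos: [0.6047, 0.0275, 0.0718]
orientation: [-1.435, 0.758, -0.755]
force: [-0.4, -0.8, -1.4]
opening: 0.0547
```

Run:
```python
from h import *
go(.604,.0266,.0125,34.4)
im=robot.read_camera('top'); cv2.imwrite('pics/top1.png',im)
cv2.imwrite('pics/side1.png',robot.read_camera('side'))
go(.604,.0266,.0125,34.4)
```

```text
t 3.48 pos [0.6047 0.0275 0.0718] psi 34.4 tilt [-1.6e-03 -1.0e+00 -9.0e-04] open 0.0547 F [-0.4 -0.8 -1.4]
shift [ 0.0004  0.0593 -0.001 ] yaw -0.0 rows 0.9 q6 -0.64
t 3.58 pos [0.606  0.0294 0.0712] psi 34.5 tilt [-2.3e-03 -1.0e+00  3.0e-04] open 0.0546 F [-0.8  0.6 -2.1]
shift [ 0.0013  0.0587 -0.0033] yaw 0.002 rows 0.9 q6 -0.64
```

View pics/side1.png

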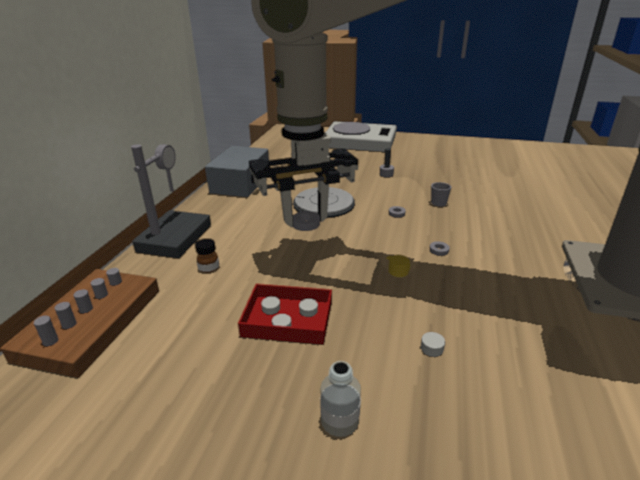

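Side view: the gripper is holding the ring at (307,217), and the large ring's old spot at (400,230) is empty. Lowering now.

>>> {"api": "carry_out", "payload": {
  "increments": [
    {"linear":[0.001,0.03,-0.003],"yaw":0},
    {"linear":[0.001,0.05,-0.003],"yaw":0},
    {"linear":[0.001,0.059,-0.003],"yaw":0},
    {"linear":[0.001,0.059,-0.003],"yaw":0},
    {"linear":[0.001,0.059,-0.003],"yaw":0}
  ]
}}

```text
t: 4.2
tool_pos: [0.6042, 0.0268, 0.0126]
orientation: [-1.434, 0.756, -0.754]
force: [0.1, -0.2, -1.3]
opening: 0.0547
```

>>> {"api": "carry_out", "payload": {
  "increments": [
    {"linear":[0,0,0],"yaw":0},
    {"linear":[0,0,0],"yaw":0},
    {"linear":[0,0,0],"yaw":0}
  ],
  "gripper": 0.85
}}

```text
t: 4.58
tool_pos: [0.6045, 0.0268, 0.0129]
orientation: [-1.434, 0.756, -0.754]
force: [-0.5, -0.5, 0.4]
opening: 0.0778
```

Run:
```python
from h import *
go(.604,.0266,.15,34.4)
```

```text
t 4.58 pos [0.6045 0.0268 0.0129] psi 34.5 tilt [-0.0016 -1.      0.0014] open 0.0778 F [-0.5 -0.5  0.4]
shift [-0.0003 -0.1371 -0.0003] yaw 0.002 rows 2.2 q6 -0.64
```

>>> {"api": "carry_out", "payload": {
  "increments": [
    {"linear":[0,-0.05,0],"yaw":-0.1},
    {"linear":[0,-0.1,0],"yaw":-0.25},
    {"linear":[0,-0.137,0],"yaw":-0.4},
    {"linear":[0,-0.137,0],"yaw":-0.49},
    {"linear":[0,-0.137,0],"yaw":-0.49}
  ]
}}

```text
t: 5.2
tool_pos: [0.6047, 0.0266, 0.1506]
orientation: [-1.536, 0.375, -0.376]
force: [0.3, 0.0, -0.8]
opening: 0.0791
```

```bash
python3 ring.py; python3 -c "
from h import *
go(.4234,.0618,.15,62.5)"
```

```text
5.2 [0.6047 0.0266 0.1506] 0.05417996237064711
g 328 226 36.7 [0.6014 0.0299 0.016 ] (292, 190, 73, 73)
g 6 163 26.6 [ 0.4522 -0.1557  0.016 ] (0, 137, 32, 53)
g 576 117 26.2 [0.6123 0.2216 0.016 ] (551, 96, 50, 43)
g 612 50 29.9 [0.5817 0.2578 0.016 ] (586, 25, 54, 49)
g 535 40 28.0 [0.5516 0.2132 0.016 ] (510, 15, 51, 50)
t 5.25 pos [0.6042 0.0266 0.1497] psi 62.5 tilt [-0.0012 -1.      0.0017] open 0.0789 F [ 0.8 -0.7 -0.4]
shift [-0.1766 -0.0002 -0.0524] yaw -0.001 rows 2.9 q6 -1.13
```

>>> {"api": "carry_out", "payload": {
  "increments": [
    {"linear":[-0.04,0,-0.012],"yaw":0},
    {"linear":[-0.08,0,-0.024],"yaw":0},
    {"linear":[-0.12,0,-0.036],"yaw":0},
    {"linear":[-0.16,0,-0.048],"yaw":0},
    {"linear":[-0.176,0,-0.052],"yaw":0}
  ],
  "gripper": 0.7
}}

```text
t: 5.88
tool_pos: [0.4216, 0.0622, 0.1485]
orientation: [-1.536, 0.381, -0.376]
force: [0.2, 0.2, -0.0]
opening: 0.0652
```

```bash
python3 ring.py; python3 -c "
from h import *
go(.4234,.0618,.014,62.5)"; ls -t pics | head -1
```

```text
5.875 [0.4216 0.0622 0.1485] 0.35630789602584767
g 573 285 22.6 [0.5484 0.2137 0.016 ] (551, 266, 45, 40)
g 181 198 27.7 [ 0.3487 -0.0205  0.016 ] (154, 175, 55, 51)
g 530 19 33.4 [0.3554 0.2497 0.016 ] (499, 0, 62, 47)
y 330 237 27.8 [0.4234 0.064  0.026 ] (305, 210, 49, 55)
t 5.92 pos [0.4209 0.0625 0.1485] psi 62.4 tilt [-4.1e-03 -1.0e+00  5.0e-04] open 0.0646 F [-0.2  0.8 -0.4]
shift [0.0031 0.1345 0.0004] yaw -0.002 rows 2.2 q6 -1.06
wr_5.88.png
```

View pics/wr_5.88.png

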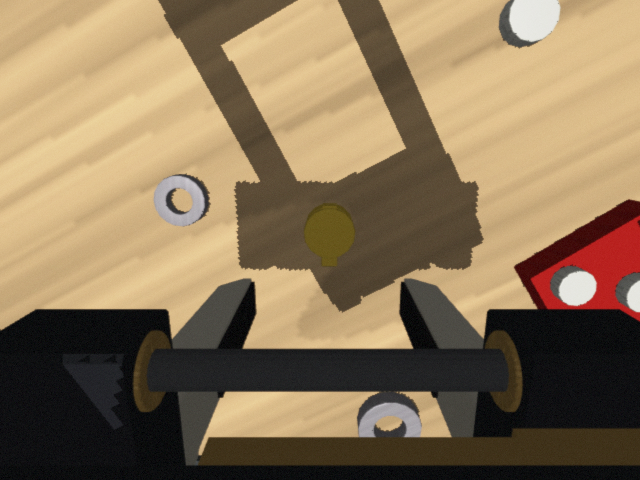

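Wrist view: the flip cap is centred between the jaws at (330,231), with its tab pointing straight down the image, so it is square to the jaws.

>>> {"api": "carry_out", "payload": {
  "increments": [
    {"linear":[0.001,0.05,0],"yaw":0},
    {"linear":[0.0015,0.09,0],"yaw":0},
    {"linear":[0.0015,0.12,0],"yaw":0},
    {"linear":[0.0015,0.135,0],"yaw":0},
    {"linear":[0.0015,0.135,0],"yaw":0}
  ]
}}

```text
t: 6.55
tool_pos: [0.4209, 0.0621, 0.0125]
orientation: [-1.537, 0.384, -0.374]
force: [0.6, -0.1, 1.0]
opening: 0.065
```

>>> {"api": "carry_out", "payload": {
  "increments": [
    {"linear":[0,0,0],"yaw":0},
    {"linear":[0,0,0],"yaw":0},
    {"linear":[0,0,0],"yaw":0},
    {"linear":[0,0,0],"yaw":0},
    {"linear":[0,0,0],"yaw":0}
  ],
  "gripper": 0.2,
  "newtons": 8
}}

```text
t: 7.18
tool_pos: [0.4217, 0.0621, 0.0133]
orientation: [-1.536, 0.383, -0.375]
force: [-1.0, 0.4, 5.5]
opening: 0.0377
```

```bash
python3 -c "
from h import *
go(.603,.028,.1,62.5)"
```

```text
t 7.17 pos [0.4217 0.0621 0.0133] psi 62.3 tilt [-0.0051 -1.     -0.    ] open 0.0377 F [-1.   0.4  5.5]
shift [ 0.176  -0.0876  0.0541] yaw -0.003 rows 3.3 q6 -1.07
```

>>> {"api": "carry_out", "payload": {
  "increments": [
    {"linear":[0,-0.04,0],"yaw":0},
    {"linear":[0.04,-0.07,0.013],"yaw":0},
    {"linear":[0.09,-0.07,0.027],"yaw":0},
    {"linear":[0.135,-0.07,0.041],"yaw":0},
    {"linear":[0.176,-0.07,0.054],"yaw":0}
  ]
}}

```text
t: 7.8
tool_pos: [0.6043, 0.0276, 0.0821]
orientation: [-1.536, 0.383, -0.375]
force: [0.9, 0.2, -0.3]
opening: 0.038
```

```bash
python3 ring.py;python3 -c "
from h import *
go(.603,.028,.030,62.5)
cv2.imwrite('pics/side2.png',robot.read_camera('side')[150:300,200:400].repeat(3,0).repeat(3,1))
go(.603,.028,.030,62.5)"; ls -t pics | head -2
```

```text
7.8 [0.6043 0.0276 0.0821] 0.9775959313565967
g 327 253 46.9 [0.6012 0.0301 0.016 ] (281, 207, 94, 71)
g 636 114 26.2 [0.6091 0.2141 0.016 ] (614, 88, 26, 53)
g 601 15 37.1 [0.5537 0.2126 0.016 ] (564, 0, 72, 46)
t 7.85 pos [0.6079 0.0264 0.0814] psi 62.3 tilt [-3.1e-03 -1.0e+00  4.0e-04] open 0.0378 F [-2.3 -1.8  1.6]
shift [-0.0049  0.0514 -0.0009] yaw -0.004 rows 0.8 q6 -1.13
t 7.9 pos [0.6055 0.027  0.0813] psi 62.3 tilt [-4.9e-03 -1.0e+00 -2.0e-04] open 0.0376 F [-1.4  0.  -0.1]
shift [-0.0025  0.0513 -0.0002] yaw -0.004 rows 0.8 q6 -1.13
side2.png
wr_7.80.png
```

View pics/side2.png

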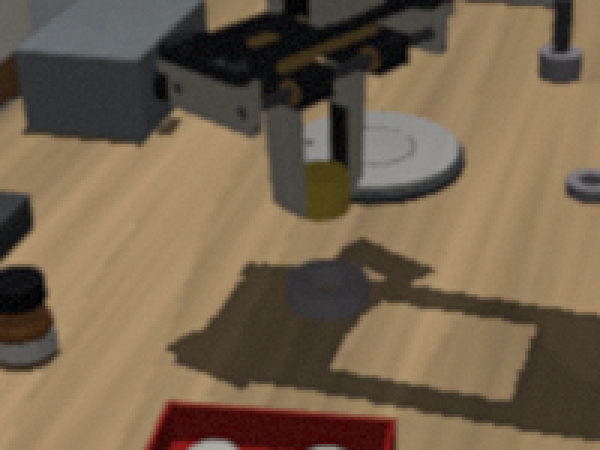

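Side view: the cap is held upright at crop (327,190), above the ring at crop (328,290). Lowering to put it on the ring.

>>> {"api": "carry_out", "payload": {
  "increments": [
    {"linear":[-0.002,0.025,0],"yaw":0},
    {"linear":[-0.0025,0.042,0],"yaw":0},
    {"linear":[-0.0025,0.0515,0],"yaw":0},
    {"linear":[-0.0025,0.0515,0],"yaw":0},
    {"linear":[-0.0025,0.0515,0],"yaw":0}
  ]
}}

```text
t: 8.52
tool_pos: [0.6034, 0.0283, 0.0305]
orientation: [-1.536, 0.383, -0.376]
force: [-0.0, -0.1, 0.4]
opening: 0.0382
```

>>> {"api": "carry_out", "payload": {
  "increments": [
    {"linear":[0,0,0],"yaw":0},
    {"linear":[0,0,0],"yaw":0}
  ],
  "gripper": 0.7
}}

```text
t: 8.78
tool_pos: [0.6039, 0.0283, 0.0312]
orientation: [-1.536, 0.382, -0.377]
force: [0.8, 1.1, -0.2]
opening: 0.0533
```

>>> {"api": "carry_out", "payload": {
  "increments": [
    {"linear":[0,-0.03,0],"yaw":0},
    {"linear":[0,-0.08,0],"yaw":0},
    {"linear":[0,-0.12,0],"yaw":0},
    {"linear":[0,-0.12,0],"yaw":0},
    {"linear":[0,-0.12,0],"yaw":0}
  ]
}}

```text
t: 9.4
tool_pos: [0.6039, 0.0281, 0.1507]
orientation: [-1.536, 0.382, -0.377]
force: [0.2, 0.2, -0.2]
opening: 0.0651
```

```bash
python3 ring.py; python3 -c "
from h import *
go(.5029,-.3959,.15,0)"; ls -t pics | head -1
```

```text
9.4 [0.6039 0.0281 0.1507] 0.023154688686269173
g 327 228 36.8 [0.6015 0.0299 0.016 ] (291, 192, 73, 72)
g 7 167 26.9 [ 0.4525 -0.155   0.016 ] (0, 141, 33, 53)
g 574 118 25.9 [0.6122 0.2216 0.016 ] (549, 97, 50, 43)
g 610 52 29.3 [0.5821 0.2581 0.016 ] (583, 27, 55, 49)
g 532 42 27.7 [0.5516 0.2133 0.016 ] (508, 17, 50, 50)
y 328 240 29.2 [0.6079 0.0271 0.026 ] (302, 212, 51, 58)
t 9.45 pos [0.6033 0.0281 0.1497] psi 62.3 tilt [-4.9e-03 -1.0e+00 -2.0e-04] open 0.065 F [-0.3 -0.1 -0.7]
shift [ 0.1085 -0.0007 -0.422 ] yaw 1.087 rows 7.0 q6 -1.13
wr_9.40.png
```

View pics/wr_9.40.png

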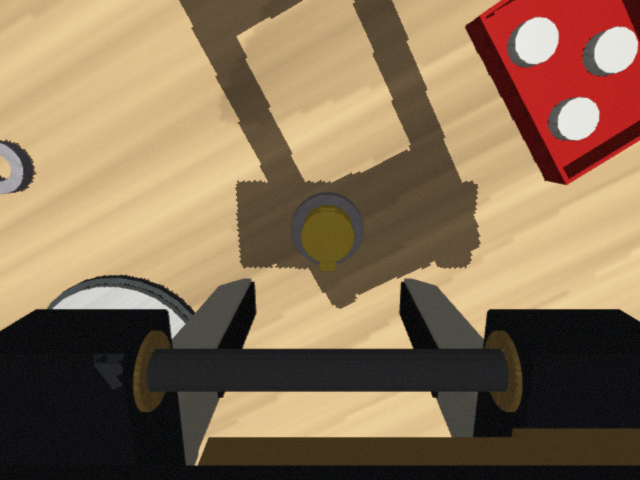

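Run:
```python
from h import *
# disc centre of cap excluding tab: width 302..353, top 212
c=cam('wrist')
print(onz(c,327.5,212+25.5,.042), onz(c,327,228,.016))
for ps in (90,0,-90,180):
    print(ps); go(.5029,-.3959,.15,ps)
```

```text
[0.60120025 0.03019911 0.042     ] [0.60033982 0.03024378 0.016     ]
90
t 9.45 pos [0.6033 0.0281 0.1497] psi 62.3 tilt [-4.9e-03 -1.0e+00 -2.0e-04] open 0.065 F [-0.3 -0.1 -0.7]
shift [ 0.1085 -0.0007 -0.422 ] yaw -0.484 rows 7.0 q6 -1.13
0
t 9.45 pos [0.6033 0.0281 0.1497] psi 62.3 tilt [-4.9e-03 -1.0e+00 -2.0e-04] open 0.065 F [-0.3 -0.1 -0.7]
shift [ 0.1085 -0.0007 -0.422 ] yaw 1.087 rows 7.0 q6 -1.13
-90
t 9.45 pos [0.6033 0.0281 0.1497] psi 62.3 tilt [-4.9e-03 -1.0e+00 -2.0e-04] open 0.065 F [-0.3 -0.1 -0.7]
shift [ 0.1085 -0.0007 -0.422 ] yaw 2.657 rows 14.2 q6 -1.13
180
t 9.45 pos [0.6033 0.0281 0.1497] psi 62.3 tilt [-4.9e-03 -1.0e+00 -2.0e-04] open 0.065 F [-0.3 -0.1 -0.7]
shift [ 0.1085 -0.0007 -0.422 ] yaw -2.055 rows 11.0 q6 -1.13
```

Wrist view: the cap sits on the ring. By rays, the disc centre is within 1 mm of the ring's centre. Next is the plug gauge.

>>> {"api": "carry_out", "payload": {
  "increments": [
    {"linear":[0.015,0,-0.06],"yaw":0},
    {"linear":[0.03,0,-0.12],"yaw":0},
    {"linear":[0.046,0,-0.18],"yaw":0},
    {"linear":[0.062,0,-0.24],"yaw":0},
    {"linear":[0.077,0,-0.3],"yaw":0}
  ],
  "gripper": 0.6
}}

```text
t: 10.07
tool_pos: [0.5302, -0.2745, 0.1474]
orientation: [-1.535, 0.385, -0.373]
force: [0.9, -0.1, -0.6]
opening: 0.0559
```

```bash
python3 -c "
from h import *
go(.5029,-.3959,.16,62.3)"
```

```text
t 10.07 pos [ 0.5302 -0.2745  0.1474] psi 62.3 tilt [-7.9e-03 -1.0e+00  2.0e-04] open 0.0559 F [ 0.9 -0.1 -0.6]
shift [ 0.0323 -0.0129 -0.1202] yaw -0.001 rows 2.0 q6 -1.65
```

>>> {"api": "carry_out", "payload": {
  "increments": [
    {"linear":[0.013,-0.006,-0.05],"yaw":0},
    {"linear":[0.026,-0.012,-0.1],"yaw":0},
    {"linear":[0.032,-0.013,-0.12],"yaw":0},
    {"linear":[0.032,-0.013,-0.12],"yaw":0},
    {"linear":[0.032,-0.013,-0.12],"yaw":0}
  ]
}}

```text
t: 10.7
tool_pos: [0.503, -0.3938, 0.159]
orientation: [-1.534, 0.386, -0.371]
force: [0.3, 0.7, -1.1]
opening: 0.0557
```

Run:
```python
from h import *
c=cam('wrist'); im=robot.read_camera('wrist'); cv2.imwrite('pics/w5.png',im)
print(proj(c,[.5029,-.3959,.075]))
go(.5029,-.3959,.05,62.3)
```

```text
[322.95965592 253.03933763]
t 10.75 pos [ 0.5032 -0.3937  0.1593] psi 62.4 tilt [-0.0092 -1.      0.001 ] open 0.0553 F [-0.1  1.3  1.2]
shift [ 0.0018  0.1093 -0.0022] yaw 0.001 rows 1.7 q6 -1.83
```

View pics/w5.png

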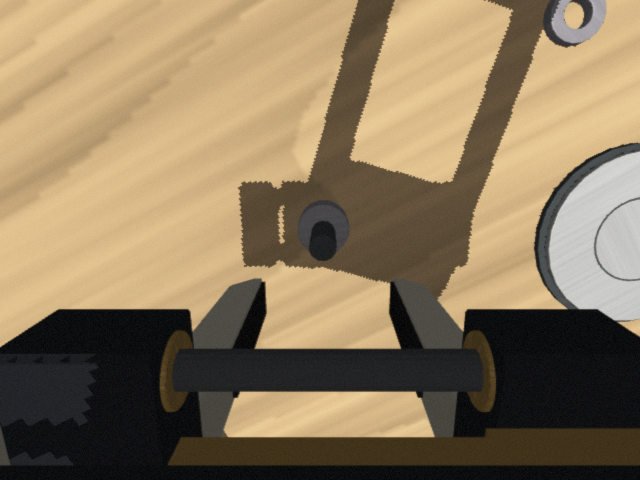

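Wrist view: the handle top is at (322,249), against a prediction of (323,253). The plug is between the jaws, so I'm descending.

>>> {"api": "carry_out", "payload": {
  "increments": [
    {"linear":[0.001,0.05,-0.002],"yaw":0},
    {"linear":[0.001,0.085,-0.002],"yaw":0},
    {"linear":[0.001,0.107,-0.002],"yaw":0},
    {"linear":[0.001,0.107,-0.002],"yaw":0},
    {"linear":[0.001,0.107,-0.002],"yaw":0}
  ]
}}

```text
t: 11.38
tool_pos: [0.5034, -0.3958, 0.0542]
orientation: [-1.536, 0.383, -0.372]
force: [-0.5, -0.5, 0.8]
opening: 0.0555
```

>>> {"api": "carry_out", "payload": {
  "increments": [
    {"linear":[0,0,0],"yaw":0},
    {"linear":[0,0,0],"yaw":0},
    {"linear":[0,0,0],"yaw":0},
    {"linear":[0,0,0],"yaw":0},
    {"linear":[0,0,0],"yaw":0}
  ],
  "gripper": 0.05,
  "newtons": 35
}}

```text
t: 12.0
tool_pos: [0.5033, -0.3959, 0.0541]
orientation: [-1.536, 0.383, -0.372]
force: [-0.3, -1.1, 0.5]
opening: 0.0173
```

Run:
```python
from h import *
go(.691,.0365,.14,62.3)
```

```text
t 12.0 pos [ 0.5033 -0.3959  0.0541] psi 62.4 tilt [-6.9e-03 -1.0e+00  3.0e-04] open 0.0173 F [-0.3 -1.1  0.5]
shift [-0.0347 -0.0856  0.4702] yaw 0.002 rows 7.7 q6 -1.83
```

>>> {"api": "carry_out", "payload": {
  "increments": [
    {"linear":[0,-0.04,0],"yaw":0},
    {"linear":[-0.004,-0.085,0.05],"yaw":0},
    {"linear":[-0.008,-0.085,0.11],"yaw":0},
    {"linear":[-0.012,-0.085,0.17],"yaw":0},
    {"linear":[-0.016,-0.085,0.22],"yaw":0}
  ]
}}

```text
t: 12.62
tool_pos: [0.5919, -0.1913, 0.1387]
orientation: [-1.535, 0.383, -0.371]
force: [1.2, -0.1, -3.8]
opening: 0.0174
```

Run:
```python
from h import *
go(.691,.0365,.14,62.3)
```

```text
t 12.62 pos [ 0.5919 -0.1913  0.1387] psi 62.4 tilt [-8.e-03 -1.e+00  6.e-04] open 0.0174 F [ 1.2 -0.1 -3.8]
shift [-0.0176 -0.001   0.2478] yaw 0.002 rows 4.0 q6 -1.49
```

>>> {"api": "carry_out", "payload": {
  "increments": [
    {"linear":[-0.004,0,0.06],"yaw":0},
    {"linear":[-0.008,0,0.12],"yaw":0},
    {"linear":[-0.013,0,0.18],"yaw":0},
    {"linear":[-0.017,0,0.225],"yaw":0},
    {"linear":[-0.0175,0,0.248],"yaw":0}
  ]
}}

```text
t: 13.25
tool_pos: [0.6911, 0.0393, 0.1379]
orientation: [-1.535, 0.383, -0.368]
force: [-0.2, 0.0, -3.5]
opening: 0.0176
```

>>> {"api": "carry_out", "payload": {
  "increments": [
    {"linear":[0,0.03,0],"yaw":0},
    {"linear":[0,0.05,0],"yaw":0},
    {"linear":[0,0.05,0],"yaw":0}
  ]
}}

```text
t: 13.62
tool_pos: [0.6882, 0.0386, 0.0845]
orientation: [-1.537, 0.388, -0.364]
force: [-1.0, -0.4, -2.5]
opening: 0.0174
```

Run:
```python
from h import *
cv2.imwrite('pics/side3.png',robot.read_camera('side'))
go(.691,.0365,.0546,62.3)
```

```text
t 13.68 pos [0.6895 0.0386 0.0865] psi 62.5 tilt [-0.0122 -0.9999 -0.0013] open 0.0176 F [-0.7  0.6 -2.8]
shift [ 0.0027  0.0319 -0.0011] yaw 0.003 rows 0.5 q6 -1.11
```

View pics/side3.png

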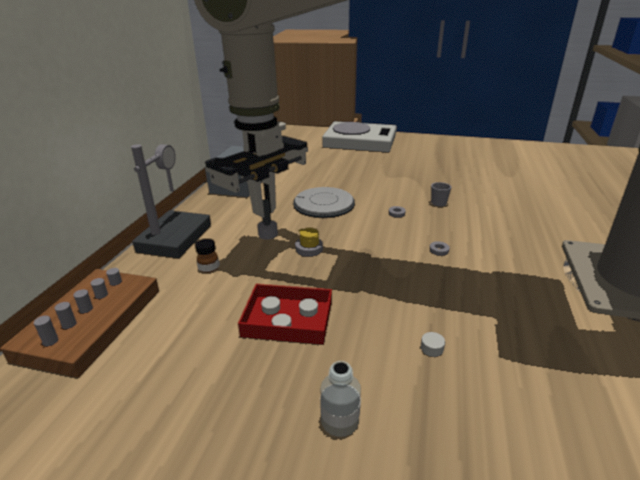

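Side view: the plug hangs at (267,230), behind the ring with the cap on it at (309,243), and the jar at (207,258) is clear. Lowering.

>>> {"api": "carry_out", "payload": {
  "increments": [
    {"linear":[0.001,0.015,0],"yaw":0},
    {"linear":[0.002,0.026,-0.001],"yaw":0},
    {"linear":[0.0025,0.032,-0.001],"yaw":0},
    {"linear":[0.0025,0.032,-0.001],"yaw":0},
    {"linear":[0.0025,0.032,-0.001],"yaw":0}
  ]
}}

```text
t: 14.3
tool_pos: [0.691, 0.0367, 0.0545]
orientation: [-1.536, 0.386, -0.367]
force: [1.0, -1.1, -3.6]
opening: 0.0173
```

Run:
```python
from h import *
go(.691,.0365,.0543,62.3)
```

```text
t 14.3 pos [0.691  0.0367 0.0545] psi 62.5 tilt [-0.0121 -0.9999 -0.0011] open 0.0173 F [ 1.  -1.1 -3.6]
shift [ 0.0001  0.0002 -0.0002] yaw 0.003 rows 0.0 q6 -1.12
```

>>> {"api": "carry_out", "payload": {
  "increments": [
    {"linear":[0,0.001,0],"yaw":0},
    {"linear":[0,0.001,0],"yaw":0}
  ]
}}

```text
t: 14.55
tool_pos: [0.6912, 0.0368, 0.0539]
orientation: [-1.536, 0.385, -0.367]
force: [-0.6, 0.5, -1.1]
opening: 0.0172
```

>>> {"api": "carry_out", "payload": {
  "increments": [
    {"linear":[0,0.001,0],"yaw":0},
    {"linear":[0,0.001,0],"yaw":0}
  ]
}}

```text
t: 14.8
tool_pos: [0.6914, 0.0368, 0.0538]
orientation: [-1.536, 0.385, -0.367]
force: [-4.1, -1.0, 5.6]
opening: 0.0172
```

Contact is made, so I'm releasing and lifting.

>>> {"api": "carry_out", "payload": {
  "increments": [
    {"linear":[0,0,0],"yaw":0},
    {"linear":[0,0,0],"yaw":0},
    {"linear":[0,0,0],"yaw":0}
  ],
  "gripper": 0.5
}}

```text
t: 15.18
tool_pos: [0.6914, 0.0368, 0.0537]
orientation: [-1.536, 0.385, -0.368]
force: [0.6, 0.1, -0.8]
opening: 0.0428
```

>>> {"api": "carry_out", "payload": {
  "increments": [
    {"linear":[0,-0.03,0],"yaw":0},
    {"linear":[0,-0.07,0],"yaw":0},
    {"linear":[0,-0.12,0],"yaw":0},
    {"linear":[0,-0.12,0],"yaw":0},
    {"linear":[0,-0.12,0],"yaw":0}
  ]
}}

```text
t: 15.8
tool_pos: [0.6926, 0.0362, 0.1735]
orientation: [-1.536, 0.385, -0.368]
force: [0.2, 0.4, -0.8]
opening: 0.0464
```

Run:
```python
from h import *
cv2.imwrite('pics/side4.png',robot.read_camera('side'))
cv2.imwrite('pics/w6.png',robot.read_camera('wrist'))
go(.4612,.3991,.17,90)
```

```text
t 15.9 pos [0.6916 0.0363 0.1716] psi 62.5 tilt [-0.0138 -0.9999 -0.002 ] open 0.0464 F [-0.5 -1.1  0. ]
shift [-0.3718  0.0063  0.2155] yaw -0.48 rows 6.9 q6 -1.12
```

View pics/side4.png

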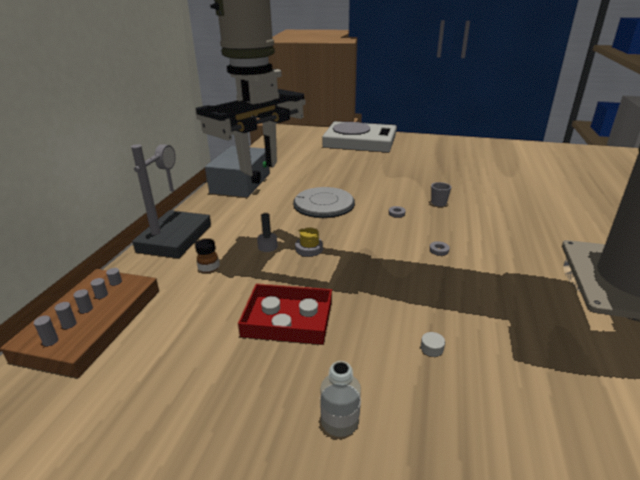

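View pics/w6.png

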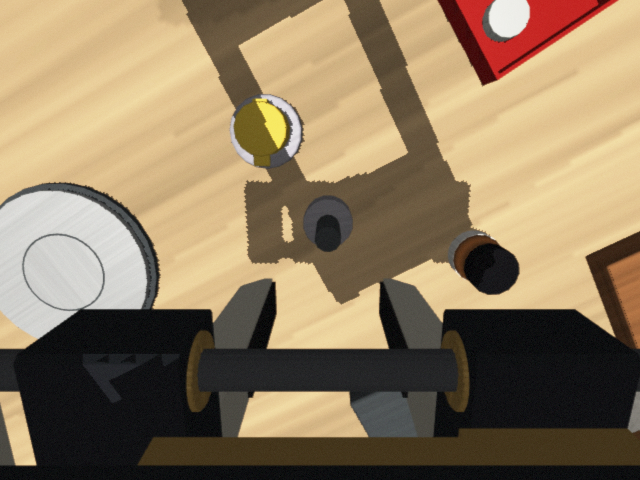

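The wrist and side views agree: the plug stands upright behind the ring, the cap is seated, and the jar is untouched. Next is the bottle.

>>> {"api": "carry_out", "payload": {
  "increments": [
    {"linear":[-0.052,0.001,0.03],"yaw":0},
    {"linear":[-0.104,0.002,0.06],"yaw":0},
    {"linear":[-0.156,0.003,0.09],"yaw":0},
    {"linear":[-0.208,0.004,0.12],"yaw":0},
    {"linear":[-0.26,0.005,0.15],"yaw":0}
  ],
  "gripper": 0.98,
  "newtons": 20
}}

```text
t: 16.52
tool_pos: [0.528, 0.2904, 0.168]
orientation: [-1.538, 0.389, -0.364]
force: [1.0, 1.1, 0.2]
opening: 0.0896
```

Run:
```python
from h import *
go(.4612,.3991,.17,62.5)
```

```text
t 16.52 pos [0.528  0.2904 0.168 ] psi 62.5 tilt [-0.0156 -0.9999 -0.0041] open 0.0896 F [1.  1.1 0.2]
shift [-0.1094 -0.0006  0.0655] yaw -0.0 rows 2.0 q6 -0.68
```

>>> {"api": "carry_out", "payload": {
  "increments": [
    {"linear":[-0.045,0,0.027],"yaw":0},
    {"linear":[-0.09,0,0.054],"yaw":0},
    {"linear":[-0.109,0,0.0655],"yaw":0},
    {"linear":[-0.109,0,0.0655],"yaw":0},
    {"linear":[-0.109,0,0.0655],"yaw":0}
  ]
}}

```text
t: 17.15
tool_pos: [0.4621, 0.3977, 0.1687]
orientation: [-1.539, 0.39, -0.364]
force: [-0.6, 0.4, 1.2]
opening: 0.0912
```

Run:
```python
from h import *
c=cam('wrist'); cv2.imwrite('pics/w7.png',robot.read_camera('wrist'))
print(proj(c,[.4612,.3991,.09]),proj(c,[.4612,.3991,.0]))
go(.4612,.3991,.034,62.5)
```

```text
[328.205209   252.46286471] [328.51193733 223.3080222 ]
t 17.2 pos [0.4623 0.3975 0.1689] psi 62.4 tilt [-0.0155 -0.9999 -0.0051] open 0.0912 F [0.9 0.7 0.3]
shift [0.0003 0.1349 0.0016] yaw -0.002 rows 2.2 q6 -0.47
```

View pics/w7.png

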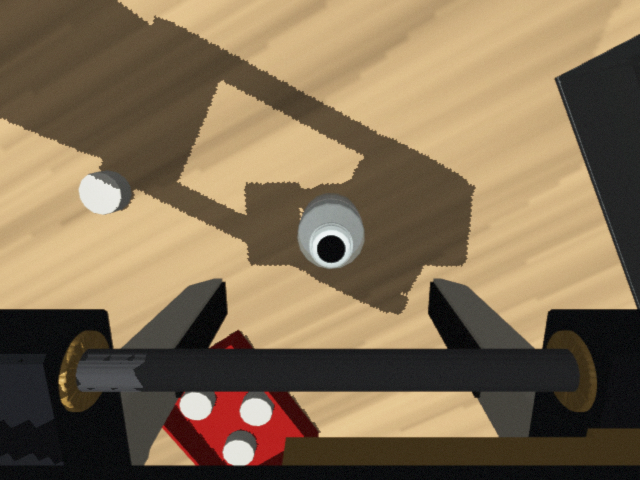

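Wrist view: the bottle mouth is at (331,248), against a prediction of (328,252), centred between the jaws. Descending.

>>> {"api": "carry_out", "payload": {
  "increments": [
    {"linear":[0,0.04,0.002],"yaw":0},
    {"linear":[0,0.08,0.002],"yaw":0},
    {"linear":[0,0.115,0.002],"yaw":0},
    {"linear":[0,0.135,0.002],"yaw":0},
    {"linear":[0,0.135,0.002],"yaw":0}
  ]
}}

```text
t: 17.82
tool_pos: [0.4606, 0.3981, 0.0323]
orientation: [-1.541, 0.393, -0.364]
force: [0.1, 0.1, -0.1]
opening: 0.0912
```

>>> {"api": "carry_out", "payload": {
  "increments": [
    {"linear":[0,0,0],"yaw":0},
    {"linear":[0,0,0],"yaw":0},
    {"linear":[0,0,0],"yaw":0},
    {"linear":[0,0,0],"yaw":0},
    {"linear":[0,0,0],"yaw":0}
  ],
  "gripper": 0.35,
  "newtons": 15
}}

```text
t: 18.45
tool_pos: [0.4608, 0.3985, 0.0327]
orientation: [-1.54, 0.393, -0.364]
force: [-0.6, -0.1, 1.1]
opening: 0.0471
```

>>> {"api": "carry_out", "payload": {
  "increments": [
    {"linear":[0,0,0],"yaw":0},
    {"linear":[0,0,0],"yaw":0},
    {"linear":[0,0,0],"yaw":0}
  ],
  "newtons": 25
}}

```text
t: 18.82
tool_pos: [0.4608, 0.3985, 0.0328]
orientation: [-1.54, 0.393, -0.364]
force: [0.4, 0.4, 0.7]
opening: 0.0474
```

Run:
```python
from h import *
go(.6264,-.181,.17,62.5)
```

```text
t 18.82 pos [0.4608 0.3985 0.0328] psi 62.4 tilt [-0.0166 -0.9998 -0.0071] open 0.0474 F [0.4 0.4 0.7]
shift [ 0.4133 -0.141  -0.4375] yaw -0.003 rows 9.9 q6 -0.47
```

>>> {"api": "carry_out", "payload": {
  "increments": [
    {"linear":[0,-0.03,0],"yaw":0},
    {"linear":[0,-0.07,0],"yaw":0},
    {"linear":[0,-0.11,0],"yaw":0},
    {"linear":[0,-0.135,0],"yaw":0},
    {"linear":[0,-0.135,0],"yaw":0}
  ]
}}

```text
t: 19.45
tool_pos: [0.4645, 0.3992, 0.1701]
orientation: [-1.537, 0.39, -0.366]
force: [0.4, -0.1, -2.2]
opening: 0.0473
```

Run:
```python
from h import *
go(.6264,-.181,.17,62.5)
```

```text
t 19.45 pos [0.4645 0.3992 0.1701] psi 62.3 tilt [-0.0146 -0.9999 -0.0033] open 0.0473 F [ 0.4 -0.1 -2.2]
shift [ 0.4127 -0.0045 -0.4387] yaw -0.003 rows 9.6 q6 -0.47
```

>>> {"api": "carry_out", "payload": {
  "increments": [
    {"linear":[0.03,0,-0.032],"yaw":0},
    {"linear":[0.065,-0.001,-0.07],"yaw":0},
    {"linear":[0.1,-0.001,-0.107],"yaw":0},
    {"linear":[0.135,-0.001,-0.144],"yaw":0},
    {"linear":[0.17,-0.002,-0.181],"yaw":0}
  ]
}}

```text
t: 20.08
tool_pos: [0.53, 0.1581, 0.1676]
orientation: [-1.539, 0.393, -0.364]
force: [0.5, 0.7, -0.9]
opening: 0.0473
```

Run:
```python
from h import *
go(.6264,-.181,.17,62.5)
```

```text
t 20.07 pos [0.53   0.1581 0.1676] psi 62.4 tilt [-0.0172 -0.9998 -0.0054] open 0.0473 F [ 0.5  0.7 -0.9]
shift [ 0.2426 -0.0052 -0.2557] yaw -0.002 rows 5.6 q6 -0.9
```

>>> {"api": "carry_out", "payload": {
  "increments": [
    {"linear":[0.035,-0.001,-0.037],"yaw":0},
    {"linear":[0.075,-0.002,-0.079],"yaw":0},
    {"linear":[0.115,-0.003,-0.121],"yaw":0},
    {"linear":[0.155,-0.003,-0.163],"yaw":0},
    {"linear":[0.19,-0.004,-0.2],"yaw":0}
  ]
}}

```text
t: 20.7
tool_pos: [0.6046, -0.1091, 0.1666]
orientation: [-1.538, 0.396, -0.362]
force: [1.4, 0.8, -2.1]
opening: 0.0471
```

Run:
```python
from h import *
go(.6264,-.181,.1,62.5)
```

```text
t 20.7 pos [ 0.6046 -0.1091  0.1666] psi 62.3 tilt [-0.0206 -0.9998 -0.0062] open 0.0471 F [ 1.4  0.8 -2.1]
shift [ 0.0541  0.0659 -0.0532] yaw -0.003 rows 1.6 q6 -1.35
```

>>> {"api": "carry_out", "payload": {
  "increments": [
    {"linear":[0.03,0.01,-0.03],"yaw":0},
    {"linear":[0.054,0.03,-0.053],"yaw":0},
    {"linear":[0.054,0.055,-0.053],"yaw":0},
    {"linear":[0.054,0.066,-0.053],"yaw":0},
    {"linear":[0.054,0.066,-0.053],"yaw":0}
  ]
}}

```text
t: 21.32
tool_pos: [0.6249, -0.1799, 0.0975]
orientation: [-1.538, 0.399, -0.358]
force: [-0.3, -0.4, -2.0]
opening: 0.047
```

Run:
```python
from h import *
cv2.imwrite('pics/side5.png',robot.read_camera('side')[100:280,220:460].repeat(3,0).repeat(3,1))
go(.6264,-.181,.049,62.5)
```

```text
t 21.38 pos [ 0.6259 -0.1801  0.0992] psi 62.4 tilt [-0.0221 -0.9997 -0.0064] open 0.0476 F [ 0.5  0.1 -1.9]
shift [ 0.0019  0.0501 -0.0002] yaw -0.002 rows 0.8 q6 -1.44
```

View pics/side5.png

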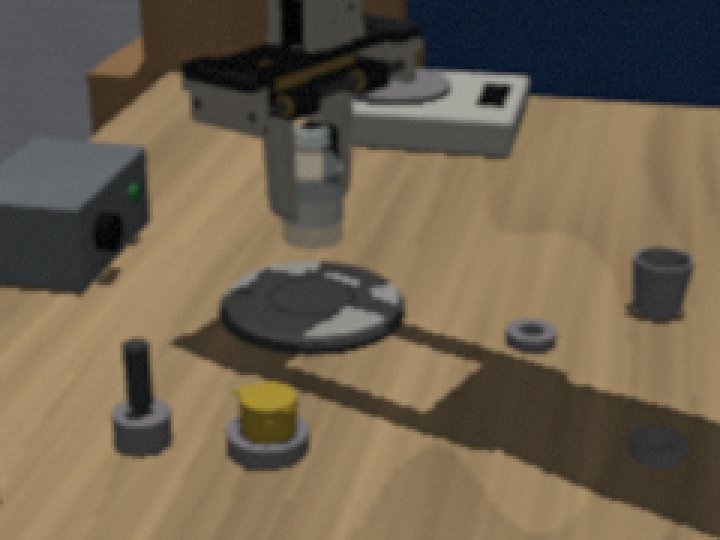

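Side view: the bottle hangs upright at crop (312,200) over the turntable, and the rest of the layout is intact. Lowering.

>>> {"api": "carry_out", "payload": {
  "increments": [
    {"linear":[0.001,0.02,0],"yaw":0},
    {"linear":[0.0015,0.035,0],"yaw":0},
    {"linear":[0.002,0.046,0],"yaw":0},
    {"linear":[0.002,0.05,0],"yaw":0},
    {"linear":[0.002,0.05,0],"yaw":0}
  ]
}}

```text
t: 22.0
tool_pos: [0.6264, -0.1808, 0.0488]
orientation: [-1.538, 0.397, -0.36]
force: [0.2, -0.5, -1.8]
opening: 0.0473
```

>>> {"api": "carry_out", "payload": {
  "increments": [
    {"linear":[0,0.0015,0],"yaw":0},
    {"linear":[0,0.0015,0],"yaw":0}
  ]
}}

```text
t: 22.25
tool_pos: [0.6267, -0.1809, 0.0478]
orientation: [-1.538, 0.396, -0.36]
force: [-0.9, 0.4, -1.8]
opening: 0.0473
```

Run:
```python
from h import *
go(.6264,-.181,.0468,62.5)
```

```text
t 22.25 pos [ 0.6267 -0.1809  0.0478] psi 62.4 tilt [-0.0218 -0.9997 -0.0064] open 0.0473 F [-0.9  0.4 -1.8]
shift [-0.0002  0.001  -0.0002] yaw -0.002 rows 0.0 q6 -1.44
```

>>> {"api": "carry_out", "payload": {
  "increments": [
    {"linear":[0,0.001,0],"yaw":0},
    {"linear":[0,0.001,0],"yaw":0}
  ]
}}

```text
t: 22.5
tool_pos: [0.6267, -0.1809, 0.0469]
orientation: [-1.538, 0.396, -0.36]
force: [0.2, 0.1, -1.5]
opening: 0.0471
```

>>> {"api": "carry_out", "payload": {
  "increments": [
    {"linear":[0,0.0005,0],"yaw":0},
    {"linear":[0,0.0005,0],"yaw":0}
  ]
}}

```text
t: 22.75
tool_pos: [0.6267, -0.181, 0.0468]
orientation: [-1.538, 0.396, -0.361]
force: [-1.7, 1.6, 1.7]
opening: 0.0472
```

The force changed sign, so the bottle is down. Opening gently and lifting.

>>> {"api": "carry_out", "payload": {
  "increments": [
    {"linear":[0,0,0],"yaw":0},
    {"linear":[0,0,0],"yaw":0},
    {"linear":[0,0,0],"yaw":0},
    {"linear":[0,0,0],"yaw":0}
  ],
  "gripper": 0.95
}}

```text
t: 23.25
tool_pos: [0.6268, -0.181, 0.0468]
orientation: [-1.538, 0.396, -0.361]
force: [-0.6, -0.4, -0.3]
opening: 0.0828
```

>>> {"api": "carry_out", "payload": {
  "increments": [
    {"linear":[0,-0.03,0],"yaw":0},
    {"linear":[0,-0.07,0],"yaw":0},
    {"linear":[0,-0.12,0],"yaw":0},
    {"linear":[0,-0.17,0],"yaw":0},
    {"linear":[0,-0.17,0],"yaw":0}
  ]
}}

```text
t: 23.88
tool_pos: [0.6334, -0.1827, 0.2233]
orientation: [-1.54, 0.388, -0.369]
force: [-0.6, 0.1, 1.1]
opening: 0.088
```

Run:
```python
from h import *
go(.35,-.45,.22)
```

```text
t 23.88 pos [ 0.6334 -0.1827  0.2233] psi 62.4 tilt [-0.0113 -0.9999 -0.005 ] open 0.088 F [-0.6  0.1  1.1]
shift [-0.127   0.0066 -0.3682] yaw 0 rows 6.2 q6 -1.44
```

>>> {"api": "carry_out", "payload": {
  "increments": [
    {"linear":[-0.02,0,-0.058],"yaw":0},
    {"linear":[-0.04,0,-0.116],"yaw":0},
    {"linear":[-0.06,0,-0.174],"yaw":0},
    {"linear":[-0.08,0,-0.232],"yaw":0},
    {"linear":[-0.1,0,-0.29],"yaw":0}
  ]
}}

```text
t: 24.5
tool_pos: [0.4084, -0.3939, 0.2246]
orientation: [-1.539, 0.389, -0.368]
force: [0.6, -0.6, 0.3]
opening: 0.0885
```

>>> {"api": "carry_out", "payload": {
  "increments": [
    {"linear":[-0.04,0,-0.1],"yaw":0},
    {"linear":[-0.04,0,-0.1],"yaw":0},
    {"linear":[-0.04,0,-0.1],"yaw":0},
    {"linear":[-0.04,0,-0.1],"yaw":0}
  ]
}}

```text
t: 25.0
tool_pos: [0.3266, -0.4634, 0.2246]
orientation: [-1.537, 0.39, -0.367]
force: [0.4, 1.3, -0.7]
opening: 0.0884
```

Run:
```python
from h import *
im=robot.read_camera('top'); cv2.imwrite('pics/top9.png',im); cv2.imwrite('pics/side9.png',robot.read_camera('side'))
cv2.imwrite('pics/top9c.png',cv2.resize(im[120:280,160:460],(800,427),interpolation=cv2.INTER_CUBIC))
go(.3,-.45,.2)
```

```text
t 25.1 pos [ 0.3275 -0.463   0.225 ] psi 62.5 tilt [-0.013  -0.9999 -0.0038] open 0.0883 F [0.1 0.3 0.2]
shift [-0.03    0.0254 -0.0011] yaw 0 rows 0.6 q6 -2.13
```

View pics/top9.png

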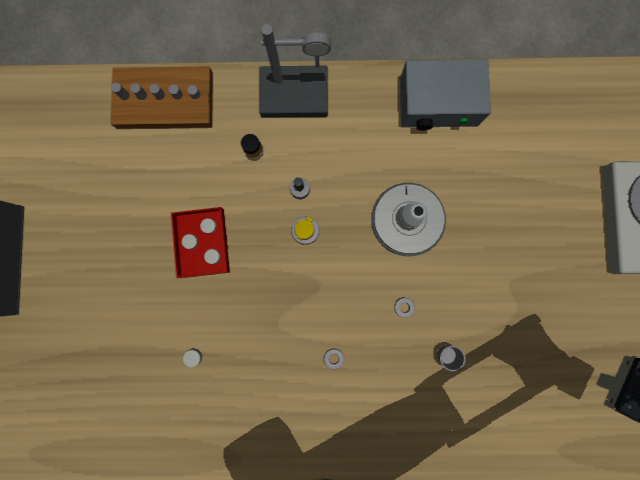

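View pics/top9c.png

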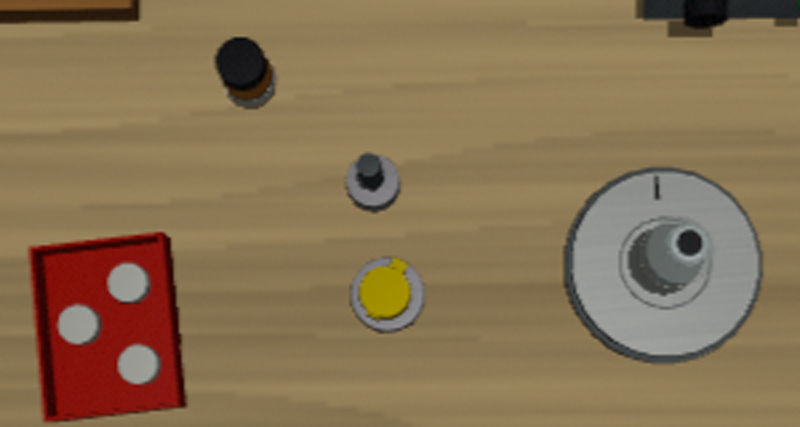

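View pics/side9.png

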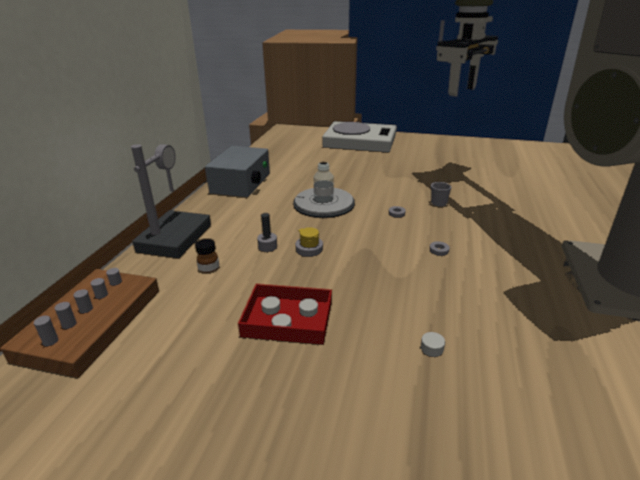

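Run:
```python
from h import *
c=cam('top'); k=800/300
f=lambda u,v,z: onz(c,160+u/k,120+v/k,z)[:2]
ring=f(387.5,294.5,.016);cap=f(385,292,.042);plug=f(369,165,.075);plugb=f(373,182,.024);bot=f(689,243,.104)
T=np.array([.6264,-.181]);Y=np.array([.5819,.2342]);n=np.array([.9943,.1066])
N=np.linalg.norm
print('ring',ring,N(ring-T),N(ring-Y),'x',(ring-T)@n)
print('cap-ring',N(cap-ring),cap)
print('plug',plug,plugb,N(plug-ring),N(plugb-ring),(plug-T)@n,N(plug-T),N(plug-Y))
print('bottle',bot,N(bot-T))
a=cv2.imread('pics/top0.png').astype(int);b=cv2.imread('pics/top9.png').astype(int)
for nm,(u,v) in dict(jar=(251,147),screw=(191,358)).items(): print(nm,abs(a[v-15:v+15,u-15:u+15]-b[v-15:v+15,u-15:u+15]).mean())
```

```text
ring [0.60408225 0.02694831] 0.20914249326488477 0.20843539606679082 x -2.324665129100452e-05
cap-ring 0.0013961376799178752 [0.6028521  0.02760856]
plug [0.68915585 0.03687941] [0.68784838 0.03695211] 0.08565128898360022 0.0843613681240269 0.08562408404926009 0.22673715042944173 0.22458679906683368
bottle [ 0.62659433 -0.1806109 ] 0.00043493165186093285
jar 1.7125925925925927
screw 1.8207407407407408
```

```bash
python3 -c "
from plant import robot
print(robot.close_job())"
```

```text
the job is handed in; nothing more can be done
None
```

The station is laid out and handed in at about 25 s of the 112 s allowed. No verdict was reported, so these results come from my own last camera checks.

| Item | Measured in the final top view | Limit |
|---|---|---|
| Bottle | under 1 mm from the turntable's centre, upright | 13 mm |
| Ring gauge (56 mm one) | 209 and 208 mm from the turntable and tray centres, about 0 mm off the line between them | 224 mm, ±15 mm |
| Flip cap | about 1.4 mm from the ring's centre, upright | 10 mm |
| Plug gauge | 84 to 86 mm from the ring's axis (gap about 37 mm), handle up, about 86 mm beyond the line | 69 to 107 mm, at least 40 mm |
| Plug to turntable and tray | 227 and 225 mm | 250 mm |

- **Bystanders:** The jar and screw cap look the same in the first and last top views. I checked the cup only by eye, because the arm's shadow lay next to it. The arm stood clear of everything at hand-in.
- **Disagreements:** The wrist camera put positions 3 to 5 mm away from the top camera. The gripper's position when it closed on each object matched the top view to about 1 to 2 mm, so I relied on the top view. The side view was about 3 pixels off what the calibration predicted. The turntable-to-tray distance came out at 417.7 mm against the stated 420 mm. All of these are well inside the limits.

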